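# Press the circuit board down into its test nest

### The arm

A 6-joint arm with a two-finger parallel gripper is mounted at the origin on the work surface. World frame = base frame: x ahead of the robot, y to its left, z up, the work surface at z = 0. Lengths are in m, angles in rad, forces in N, time in s.
With the tool pointing down it reaches from about 0.35 to 0.975 m from the base axis. Payload 4.9 kg.
Tool frame: the origin (TCP) lies between the finger pads; the fingertips stand 14 mm ahead of it and the grasp point (between the pads) lies 5 mm behind it (manip.tcp_to_tips is the distance from the TCP to the fingertips, in m); z points along the fingers, y is the line along which they close (so a half turn about z gives the same grasp; the last joint's range is limited). The gripper opens to 85 mm and grips with 20 to 120 N. Pads are 22 mm wide; open, the fingers measure 114 mm over their backs; the gripper's body (76 mm by 85 mm) begins 54 mm behind the grasp point. The pads swing forward as they close: fully open they stand 13 mm farther back than shut.
Start: joints at [1.176, 0.053, 1.613, -0, 1.476, -0.119], TCP at [0.17, 0.601, 0.245] pointing down, gripper open.
Joint ranges: [-3.01, 3.01], [-1.01, 2.22], [0.06, 2.58], [-1.02, 4.17], [0.09, 2.62], [-3.14, 3.14]. Speed limits (rad/s): [2.57, 2.57, 3.14, 3.14, 3.14, 3.14].

### API

Orientations are given as a unit quaternion [w, x, y, z].
In Python, from plant import manip gives the robot as it stands.
- The arm moves only by the tool servo_tool, never from a script. Its argument "moves" is a list that holds one entry, the list of rows, each a list of 7 numbers: the shift along the tool's x, y, z in mm, then the turn, a rotation vector about the tool's x, y, z in degrees, then the finger opening in mm, from 0 to 85.4. In form: [[[x, y, z, ax, ay, az, fingers], ...]]. A call has 1 to 12 rows; each row shifts and turns the commanded pose from where the row before left it, along the tool's axes as they then stand; what a row does not reach is not made up. A row lasts 1/8 s, in which the tool goes at most 62.5 mm and 10.7 degrees, less where a joint would pass 70% of its speed; a pose out of reach is approached as far as the arm can. A call with a gripper value outside its range is refused whole. The fingers move at their own pace and stop on an object; the grip force is fixed at half the most. Time passes only in rows, so rows that do not move let the fingers close. It gives the time, the measured TCP pose, the force, the opening and the grip force at its end, in the units of the state.
- manip.state(): the state, without advancing time (a new reading comes with each control period).
- manip.grab_frame(name): name is "side" or "top" or "wrist"; returns a dict with "image" (420x560x3 uint8, blue, green, red), "mtx" (3x3 intrinsics, pixels), "dist_coeffs" ([k1, k2, p1, p2, k3] as OpenCV has them; the pictures are not rectified), "eye" and "rotation" of the camera in the world. Camera axes: x right, y down, z forward; pixel columns grow to the right and rows downward; lengths in m; the calibration is good to about 2 mm. A picture is of the moment at which its call begins. There is no depth.
- manip.job_done(): hands the job in; it is judged then, once.
The state is a dict: "time": time; "joint_pos": joint angles; "joint_vel": joint speeds; "joint_efforts": joint torques, N m; "tool_pos": TCP position; "tool_rot": TCP orientation; "contact_force": force on the tool from outside, world axes, zero at the start; "ft_torque": the same for the moment, N m; "gripper_width": opening from 0.0 (shut) to 1.0 (fully open); "grasp_force": force on a finger pad.
Only numpy, scipy, OpenCV 4.12 (cv2) and the standard library are available. Lean on these libraries where they do the work, as an engineer would, in place of code of your own. Each camera call takes 0.05 s, during which the arm holds its last target. There are 200 camera calls.

### The job

Load the circuit board into the test nest: take the press pad out of its tray by the handle, set it flat on the board, centred and lined up with it, and press straight down, keeping the board level, until the sprung carrier is solid on its stops and the catches on both sides have snapped over its edges. Bear down on the stops for a moment with more than 12 newtons, but the board must never take over 25, and only the pad may press on it. Then stand the pad back in its tray, leaving the board level under both catches and the batteries, pen and brass cap where they are.

Things in the scene. Friction and masses are not known exactly. Their poses are not given: they have to be found in the camera images.
- nest: Board test nest, fixed: grey housing 150 (x) x 240 (y) x 40 mm. Origin under its centre at bench level, z up. On its deck: four sprung plungers carrying the plate; four stop screws under it, all set alike and locked, tops somewhere from 49 to 53 mm above the bench; four corner guides 74 mm high, 1.5 mm clear of the plate; a spring catch on each y side in a dark block 76 mm high, 74 mm out.
- catch_l_nose (a point): Underside tip of the nose of the catch on the nest's +y side, 59 mm above the bench. The nose is bevelled, 20 mm wide, and reaches 3.5 mm in over the plate's edge; it gives way outwards to the plate going down, then snaps over its top and holds it.
- catch_r_nose (a point): The same point of the like catch on the nest's -y side.
- plate: Sprung carrier 96 (x) x 116 (y) x 5 mm with a bare circuit board face down in it, flush. Origin: centre of underside; axes as the nest's. Underside 68 mm above the bench when free, 54 when both catches hold it. Tips if pressed off centre. Push to lower it: 1 N, about 8 N as the catches give way (3 to 7 mm down), a drop as they snap over (14 mm), then 6 to 9 N until solid (15 to 19 mm).
- pad: Hand press pad, 0.3 kg: flat rectangular foot 66 (x) x 80 (y) x 14 mm (4 mm rubber under 10 mm aluminium) with an upright wooden handle block on its centre, 22 mm thick (x), 50 mm wide (y), from 14 to 66 mm above the underside. Origin at the centre of the underside, z up. It stands in the tray at the start.
- pad_grip (a point): Point in the middle of the pad's handle, 46 mm above the pad's underside; pinch the handle across its 22 mm thickness (pad x).
- tray: Low grey tray fixed to the bench, the pad's parking place: outside 112 (x) x 130 (y) x 12 mm high, walls 4 mm, rubber-lined floor 4 mm above the bench. Origin under its centre at bench level.
- battery_a: Black sealed battery, bystander, 151 x 65 x 94 mm, 2.2 kg, long side along its x; origin at the centre of its underside.
- battery_b: The second black battery, same size; bystander.
- pen: Blue pen lying on the bench, 125 mm long, 10 mm thick, along its x; bystander; origin under its middle.
- dust_cap: Brass connector dust cap, 28 mm diameter, 22 mm high; bystander; origin at the centre of its underside.
There are look-alikes about, which are no part of the job. Of the things like the plate, leave any that is blue, purple or red; of the rest the smaller one is meant.

How it is judged:
On the way, in this order (a step that is already met when the one before it is completed fails the run):
1. the pad is lifted clear of its tray (z of pad in the frame of tray above 0.03 m), for 0.1 s.
2. the pad, centred and lined up on the board, holds the carrier level and firmly down on its stops (over 12 N) (z of plate in the frame of nest below 0.0545 m and angle between plate's own z axis and vertical below 0.02 rad and contact force between pad and plate above 12 N and horizontal distance between pad and plate below 0.01 m and angle between the x axis of pad and the x axis of plate, either way round below 0.15 rad), for 0.3 s.
At the end, for the whole second after the job is handed in: The carrier is held down under both catches (underside less than 56 mm above the nest's foot) and level within 0.02 rad; the pad stands upright (within 0.05 rad) on the tray's floor, its centre within 30 mm of the tray's centre, let go and at rest (z of plate in the frame of nest below 0.056 m and angle between plate's own z axis and vertical below 0.02 rad and horizontal distance between pad and tray below 0.03 m and z of pad in the frame of tray below 0.007 m and angle between pad's own z axis and vertical below 0.05 rad and linear speed of pad below 0.02 m/s); the robot touches nothing.
It fails at once if the pad presses on the board with more than 25 N (contact force between pad and plate above 25 N).
It fails at once if the carrier tips more than 0.08 rad (4.6 degrees) (angle between plate's own z axis and vertical above 0.08 rad).
It fails at once if the gripper presses on the board or carrier itself (contact force between the fingers and plate above 1 N).
It fails at once if a battery, the pen or the brass cap is moved by more than 20 mm (distance of any of battery_a, battery_b, pen, dust_cap from where it was at the start of the episode above 0.02 m).
It also fails if it takes over 69 s, if anything falls off the work surface, if the arm or the gripper's body presses on something with over 40 N, if the wrist force passes 120 N, or if a joint passes its speed limit or range.

## Working session

There is one attempt and no reset: what is moved stays moved. The work goes in short steps, Python scripts to look and compute and a tool call to move; the robot and the scene stay as the last step left them, time stands still between calls to the robot, and variables do not carry over. Pictures are saved under pics/ and viewed, at most 10 in all, crops included, and the job is handed in when it is done.

Besides the shell and the picture viewer there is one more tool, called as name(argument=value, ...) on one line, values as JSON. servo_tool: Moves the arm, as the interface text tells. Its arguments: {"type":"object","properties":{"moves":{"type":"array"}},"required":["moves"]}

```bash
mkdir -p pics
cat > h.py <<'E'
import numpy as np, cv2, json
from plant import manip
def grab(n,fn):
    f=manip.grab_frame(n); cv2.imwrite(f'pics/{fn}.png',f['image'])
    np.savez(f'pics/{fn}.npz',**{k:np.array(f[k]) for k in('mtx','dist_coeffs','eye','rotation','image')}); return f
def load(fn): return dict(np.load(f'pics/{fn}.npz'))
def pix2(f,uv,z):
    p=cv2.undistortPoints(np.array(uv,float).reshape(-1,1,2),f['mtx'],f['dist_coeffs']).reshape(-1,2)
    d=np.c_[p,np.ones(len(p))]@np.array(f['rotation']).T; e=np.array(f['eye'])
    return e+d*((z-e[2])/d[:,2])[:,None]
def proj(f,P):
    R=np.array(f['rotation']);r=cv2.Rodrigues(R.T)[0];t=-R.T@np.array(f['eye'])
    return cv2.projectPoints(np.array(P,float).reshape(-1,1,3),r,t,f['mtx'],f['dist_coeffs'])[0].reshape(-1,2)
E
python3 - <<'E'
from h import *
a=grab('top','top0');b=grab('side','side0')
print(a['eye'],a['rotation'],a['mtx'],b['eye'],manip.state())
E
```

```text
[0.37150145 0.0163081  1.54826299] [-0.05010255  0.70612578 -0.703851    0.05890578] [[508.2065398    0.         280.66353632]
 [  0.         508.2065398  203.17714803]
 [  0.           0.           1.        ]] [ 0.44173254 -1.02392652  0.72904869] {'time': 0.1, 'joint_pos': array([ 1.17601593e+00,  5.33186609e-02,  1.61418619e+00, -2.21528100e-05,
        1.47603695e+00, -1.19006266e-01]), 'joint_vel': array([-0.00120874, -0.000368  , -0.00407731,  0.00017029, -0.00129204,
       -0.00053624]), 'joint_efforts': array([ 6.18140803e-04, -3.94902241e+01, -3.71363640e+01, -1.12696482e-04,
        3.84905987e-03,  8.64376346e-06]), 'tool_pos': array([0.1699745 , 0.60086085, 0.24415108]), 'tool_rot': array([-2.36952695e-04,  1.37449429e-01,  9.90508306e-01, -9.45392451e-04]), 'contact_force': array([-0.05666995, -0.70643984,  0.04041798]), 'ft_torque': array([-0.03444317, -0.01878691, -0.00434485]), 'grasp_force': 0.0, 'gripper_width': 0.9961999858565914}
```

View pics/top0.png

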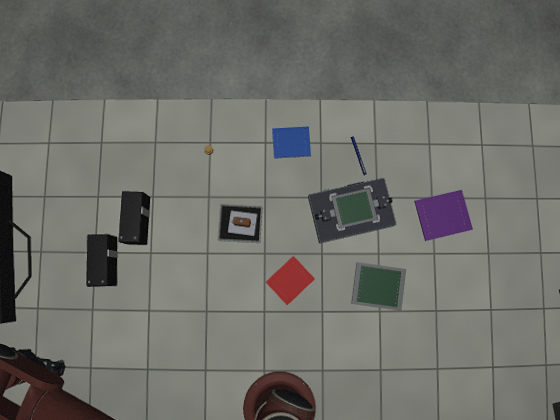

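View pics/side0.png

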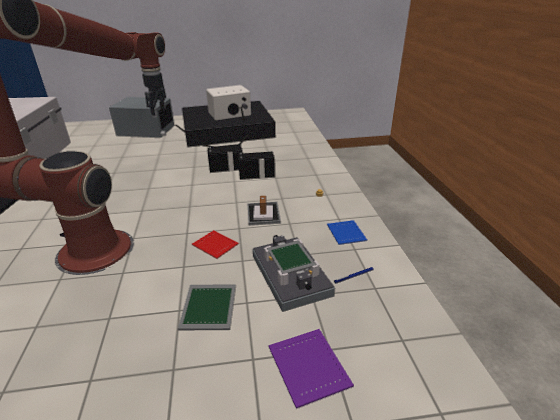

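The plate look-alikes in the top view are blue (292,142), purple (444,215), red (290,281), a larger grey/green one loose at (379,286), and the smaller grey/green one in the nest at (355,208). I choose the nest one. The only pad is in the tray at (241,223). I'll check both in one close crop.

```bash
cat > fix.py <<'E'
s=open('h.py').read()
s=s.replace("def grab","from scipy.spatial.transform import Rotation as Ro\ndef rot(f): return Ro.from_quat(np.array(f['rotation'])[[1,2,3,0]]).as_matrix()\ndef grab",1)
s=s.replace("np.array(f['rotation']).T;","rot(f).T;").replace("R=np.array(f['rotation']);","R=rot(f);")
open('h.py','w').write(s)
E
python3 fix.py
python3 - <<'E'
from h import *
f=load('top0')
c=f['image'][165:255,210:410]; cv2.imwrite('pics/c1.png',cv2.resize(c,None,fx=4,fy=4,interpolation=cv2.INTER_CUBIC))
print(pix2(f,[[241,223]],0.012),pix2(f,[[355,208]],.073),pix2(f,[[209,150],[352,138],[364,174],[100,260],[134,218]],0.02))
E
```

```text
[[0.54900688 0.11786654 0.012     ]] [[ 0.58756638 -0.22091794  0.073     ]] [[ 0.77511463  0.21997658  0.02      ]
 [ 0.81628064 -0.22492733  0.02      ]
 [ 0.70153811 -0.25966971  0.02      ]
 [ 0.43298515  0.54372056  0.02      ]
 [ 0.56166757  0.44438335  0.02      ]]
```

View pics/c1.png

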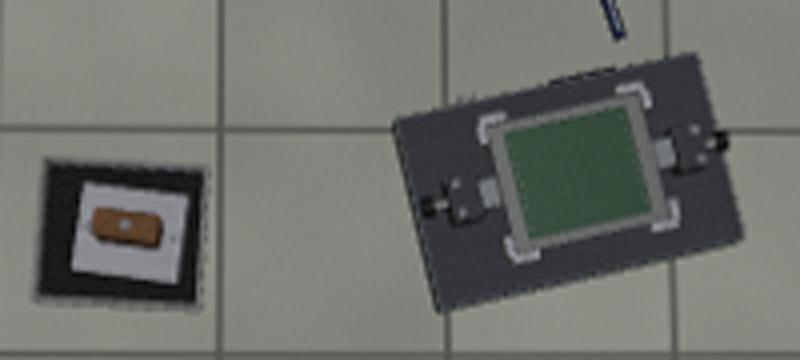

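The crop (4x, offset 210,165) shows the nest plate with a grey frame and green board, corners about (495,133), (638,95), (668,213), (525,247), and catches at the left and right. The pad foot corners are (84,183), (188,193), (178,285), (72,270) and the tray corners (45,160), (207,168), (200,312), (35,300). The choice is confirmed.

```bash
cat >> h.py <<'E'
def rect(f,c,z,off=(0,0),s=1):
    "corners TL TR BR BL in image; returns centre, yaw of y axis direction (deg; as x-axis yaw)"
    P=pix2(f,np.array(c,float)/s+np.array(off),z)[:,:2]
    v=(P[0]-P[1])/np.linalg.norm(P[0]-P[1])+(P[3]-P[2])/np.linalg.norm(P[3]-P[2])
    return P.mean(0).round(4), np.degrees(np.arctan2(-v[0],v[1])).round(1), np.linalg.norm(P-np.roll(P,-1,0),axis=1).round(3)
def delta(x,y,z,yaw,st=None):
    "move in tool axes to TCP x,y,z with tool pointing down, tool y axis at yaw deg (mod 180)"
    st=st or manip.state(); q=np.array(st['tool_rot']); R=Ro.from_quat(q[[1,2,3,0]])
    ty=np.radians(yaw); best=None
    for k in(0,np.pi):
        Y=np.array([np.cos(ty+k),np.sin(ty+k),0]);Z=np.array([0,0,-1.]);X=np.cross(Y,Z)
        T=Ro.from_matrix(np.c_[X,Y,Z]); rv=np.degrees((R.inv()*T).as_rotvec())
        print('turn',rv.round(2))
    print('shift mm',(R.inv().apply(np.array([x,y,z])-st['tool_pos'])*1000).round(1),'j',np.round(st['joint_pos'],3))
E
python3 - <<'E'
from h import *
f=load('top0');o=(210,165)
print('plate',rect(f,[[495,133],[638,95],[668,213],[525,247]],.073,o,4))
print('pad',rect(f,[[84,183],[188,193],[178,285],[72,270]],.018,o,4))
print('tray',rect(f,[[45,160],[207,168],[200,312],[35,300]],.012,o,4))
print('handle',pix2(f,np.array([[127,223]])/4+o,.07))
p=rect(f,[[84,183],[188,193],[178,285],[72,270]],.018,o,4)
delta(p[0][0],p[0][1],.25,p[1])
E
```

```text
plate (array([ 0.5878, -0.2222]), np.float64(14.3), array([0.111, 0.09 , 0.109, 0.087]))
pad (array([0.5479, 0.1126]), np.float64(-6.6), array([0.079, 0.07 , 0.081, 0.067]))
tray (array([0.547 , 0.1196]), np.float64(-3.3), array([0.124, 0.11 , 0.125, 0.107]))
handle [[0.54894306 0.11192582 0.07      ]]
turn [-1.00e-01  7.00e-02  8.08e+01]
turn [-7.00e-02 -1.00e-01 -9.92e+01]
shift mm [-496.6 -366.9   -5.2] j [ 1.176  0.053  1.614 -0.     1.476 -0.119]
```

servo_tool(moves=[[[-41.4,-30.6,0,0,0,0,85],[-41.4,-30.6,0,0,0,0,85],[-41.4,-30.6,0,0,0,0,85],[-41.4,-30.6,0,0,0,0,85],[-41.4,-30.6,0,0,0,0,85],[-41.4,-30.6,0,0,0,0,85],[-41.4,-30.6,0,0,0,0,85],[-41.4,-30.6,0,0,0,0,85],[-41.4,-30.6,0,0,0,0,85],[-41.4,-30.6,0,0,0,0,85],[-41.4,-30.6,0,0,0,0,85],[-41.2,-30.3,0,0,0,0,85]]])

```text
time: 1.6
tool_pos: [0.5487, 0.1116, 0.2448]
tool_rot: [-0.0, 0.138, 0.99, 0.0]
contact_force: [0.6, 0.3, -0.3]
gripper_width: 0.997
grasp_force: 0.0
```

servo_tool(moves=[[[0,0,0,0,0,9,85],[0,0,0,0,0,9,85],[0,0,0,0,0,9,85],[0,0,0,0,0,9,85],[0,0,0,0,0,9,85],[0,0,0,0,0,9,85],[0,0,0,0,0,9,85],[0,0,0,0,0,9,85],[0,0,0,0,0,9,85],[0,0,0,0,0,0,85],[0,0,0,0,0,0,85]]])

```text
time: 2.98
tool_pos: [0.5479, 0.1131, 0.245]
tool_rot: [-0.0, 0.747, 0.665, -0.0]
contact_force: [0.5, 0.8, -0.1]
gripper_width: 0.997
grasp_force: 0.0
```

Run:
```python
from h import *
f=grab('wrist','w1');print(f['eye'])
delta(.548,.1126,.25,-6.6)
```

```text
[0.55661129 0.180041   0.37440392]
turn [-0.02  0.   -0.1 ]
turn [1.000e-02 3.000e-02 1.799e+02]
shift mm [-0.5  0.1 -4.9] j [ 0.071 -0.103  1.766 -0.     1.479  0.187]
```

View pics/w1.png

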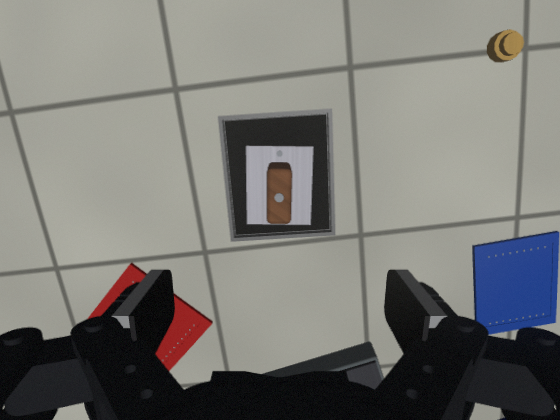

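The wrist view shows the pad foot squarely aligned: corners (247,147), (313,147), (312,226), (247,225). The dot on the handle top is at (279,198), and the tray corners are (219,117), (331,110), (334,234), (232,241).

Run:
```python
from h import *
f=load('w1')
P=pix2(f,[[247,147],[313,147],[312,226],[247,225]],.018);print(P.mean(0),P[:,:2].round(4),np.degrees(np.arctan2(*(P[1]-P[0])[1::-1])))
print(pix2(f,[[279,198]],.07))
T=pix2(f,[[219,117],[331,110],[334,234],[232,241]],.012);print(T.mean(0),np.degrees(np.arctan2(*(T[1]-T[0])[1::-1])),np.degrees(np.arctan2(*(T[2]-T[3])[1::-1])))
x,y=(P.mean(0)[:2]+pix2(f,[[279,198]],.07)[0][:2])/2
a=np.degrees(np.arctan2(*(P[1]-P[0])[1::-1])); delta(x,y,.045,a)
```

```text
[0.54943189 0.11286421 0.018     ] [[0.5222 0.1567]
 [0.5866 0.1491]
 [0.578  0.0683]
 [0.5109 0.0774]] -6.746387997056656
[[0.54872965 0.11339304 0.07      ]]
[0.54970446 0.12125839 0.012     ] -3.303302653187383 -2.6104720322804007
turn [-0.02  0.01  0.05]
turn [-1.0000e-02 -3.0000e-02 -1.7995e+02]
shift mm [2.000e-01 1.100e+00 2.001e+02] j [ 0.071 -0.103  1.766 -0.     1.479  0.187]
```

servo_tool(moves=[[[0.2,1.1,30,0,0,0,85],[0,0,40,0,0,0,85],[0,0,40,0,0,0,85],[0,0,40,0,0,0,85],[0,0,30,0,0,0,85],[0,0,20,0,0,0,85],[0,0,0,0,0,0,85],[0,0,0,0,0,0,50],[0,0,0,0,0,0,30],[0,0,0,0,0,0,15],[0,0,0,0,0,0,10],[0,0,0,0,0,0,10]]])

```text
time: 4.53
tool_pos: [0.5499, 0.1133, 0.0463]
tool_rot: [0.0, 0.748, 0.664, 0.001]
contact_force: [0.2, -0.4, 4.0]
gripper_width: 0.249
grasp_force: 60.4
```

servo_tool(moves=[[[0,0,0,0,0,0,10],[0,0,0,0,0,0,10]]])

```text
time: 4.78
tool_pos: [0.5499, 0.1132, 0.0462]
tool_rot: [0.0, 0.748, 0.664, 0.001]
contact_force: [-1.6, 0.1, 5.6]
gripper_width: 0.249
grasp_force: 60.6
```

servo_tool(moves=[[[0,0,-10,0,0,0,10],[0,0,-20,0,0,0,10],[0,0,-20,0,0,0,10],[0,0,-30,0,0,0,10],[0,0,-40,0,0,0,10],[0,0,-40,0,0,0,10],[0,0,-40,0,0,0,10],[0,0,0,0,0,0,10],[0,0,0,0,0,0,10]]])

```text
time: 5.9
tool_pos: [0.5486, 0.1131, 0.2445]
tool_rot: [-0.0, 0.748, 0.664, -0.0]
contact_force: [-1.2, -0.6, -3.8]
gripper_width: 0.249
grasp_force: 59.7
```

servo_tool(moves=[[[-20,5,0,0,0,0,10],[-40,9,0,0,0,0,10],[-45,10,0,0,0,0,10],[-45,10,0,0,0,0,10],[-45,10,0,0,0,0,10],[-45,10,0,0,0,0,10],[-45,10,0,0,0,0,10],[-45,10,0,0,0,0,10],[-40,9,0,0,0,0,10],[-35,5,0,0,0,0,10],[0,0,0,0,0,-7,10],[0,0,0,0,0,-7,10]]])

```text
time: 7.4
tool_pos: [0.587, -0.3008, 0.2425]
tool_rot: [-0.002, 0.661, 0.751, -0.001]
contact_force: [0.6, 0.0, -2.4]
gripper_width: 0.249
grasp_force: 59.6
```

servo_tool(moves=[[[0,0,0,0,0,-7,10],[0,0,0,0,0,0,10],[0,0,0,0,0,0,10],[0,0,0,0,0,0,10]]])

```text
time: 7.9
tool_pos: [0.5884, -0.2995, 0.2448]
tool_rot: [-0.0, 0.615, 0.789, -0.0]
contact_force: [-0.1, -0.3, -2.5]
gripper_width: 0.254
grasp_force: 59.6
```

Run:
```python
from h import *
f=grab('wrist','w2');print(f['eye'],manip.state()['contact_force'],manip.state()['tool_pos'])
```

```text
[ 0.57313728 -0.23417753  0.37428907] [ 0.47258117  0.60171381 -3.58754516] [ 0.58848531 -0.29949321  0.24505249]
```

View pics/w2.png

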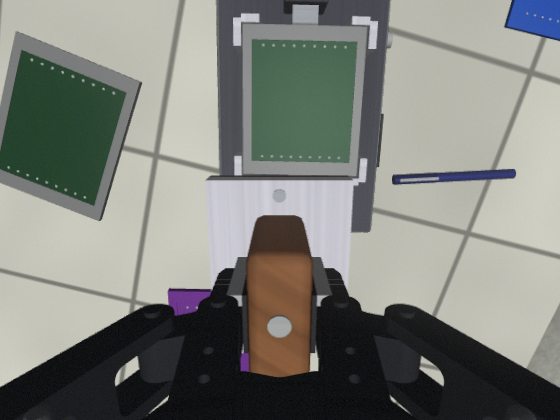

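The wrist view shows the plate with corners near (243,23), (369,27), (358,177), (242,176). The far edge of the held pad's foot runs from (207,178) to (353,178). I'll enlarge the plate region.

Run:
```python
from h import *
f=load('w2');cv2.imwrite('pics/c2.png',cv2.resize(f['image'][5:195,195:395],None,fx=3,fy=3,interpolation=cv2.INTER_CUBIC))
```

```text
(no output)
```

View pics/c2.png

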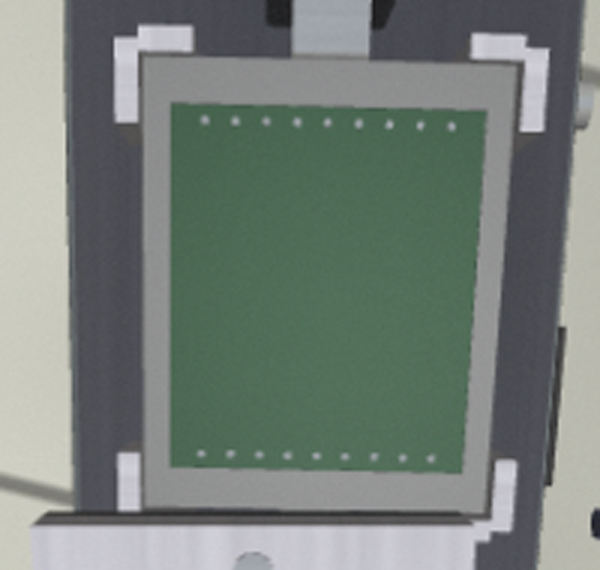

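The crop (3x, offset 195,5) gives plate corners (141,55), (517,63), (490,516), (141,510) and board corners (171,103), (487,111), (462,473), (171,467). The pad's far edge is just clear of the plate.

Run:
```python
from h import *
f=load('w2');o=np.array([195,5])
for n,c in(('plate',[[141,55],[517,63],[490,516],[141,510]]),('pcb',[[171,103],[487,111],[462,473],[171,467]])):
    P=pix2(f,np.array(c)/3+o,.073);a=lambda p,q:np.degrees(np.arctan2(*(q-p)[1::-1])).round(1)
    print(n,P.mean(0).round(4),a(P[0],P[1]),a(P[3],P[2]),'y:',a(P[3],P[0])-90,a(P[2],P[1])-90,np.linalg.norm(P-np.roll(P,-1,0),axis=1).round(4))
E_=pix2(f,[[207,178],[353,178]],.245-.0422+.014);print('pad edge',E_.round(4),np.linalg.norm(E_[1]-E_[0]),np.degrees(np.arctan2(*(E_[1]-E_[0])[1::-1])))
q=np.array(manip.state()['tool_rot']);R=Ro.from_quat(q[[1,2,3,0]])
print('pad edge mid in tool mm',R.inv().apply(E_.mean(0)-manip.state()['tool_pos'])*1000, 'tool y yaw',np.degrees(np.arctan2(*R.as_matrix()[1::-1,1])))
```

```text
plate [ 0.5886 -0.2182  0.073 ] 13.1 13.1 y: 12.700000000000003 13.700000000000003 [0.0967 0.1177 0.0989 0.1177]
pcb [ 0.5887 -0.2179  0.073 ] 12.9 12.9 y: 13.0 12.799999999999997 [0.082  0.094  0.0816 0.0941]
pad edge [[ 0.5483 -0.2667  0.2168]
 [ 0.6112 -0.251   0.2168]] 0.0649305803150215 14.069209789925269
pad edge mid in tool mm [41.54306906  1.47997232 28.26033794] tool y yaw 14.157189185619641
```

Run:
```python
from h import *
delta(.5875,-.2198,.130,13.0)
```

```text
turn [-0.02 -0.01  1.16]
turn [ 2.0000e-02 -3.0000e-02 -1.7884e+02]
shift mm [ 77.5  18.6 115.1] j [-0.583  0.135  1.526 -0.     1.481 -0.83 ]
```

servo_tool(moves=[[[17,4.6,0,0,0,0,10],[30,7,0,0,0,0,10],[20,5,0,0,0,0,10],[10.5,2,0,0,0,1.2,10],[0,0,20,0,0,0,10],[0,0,30,0,0,0,10],[0,0,30,0,0,0,10],[0,0,20,0,0,0,10],[0,0,15,0,0,0,10],[0,0,0,0,0,0,10],[0,0,0,0,0,0,10],[0,0,0,0,0,0,10]]])

```text
time: 9.45
tool_pos: [0.5885, -0.2201, 0.1319]
tool_rot: [0.001, 0.623, 0.783, 0.0]
contact_force: [0.1, -0.5, -3.1]
gripper_width: 0.251
grasp_force: 59.5
```

Run:
```python
from h import *
delta(.5875,-.2198,.130,13.0);print(manip.state()['contact_force'],manip.state()['ft_torque'])
f=grab('wrist','w3');g=grab('side','s3')
a=cv2.resize(f['image'],(400,300));b=cv2.resize(g['image'][220:320,235:350],(400,348),interpolation=cv2.INTER_CUBIC)
cv2.imwrite('pics/m3.png',np.hstack([f['image'][:348,150:430],b]))
```

```text
turn [0.12 0.1  0.  ]
turn [-1.6e-01  1.9e-01 -1.8e+02]
shift mm [ 0.6 -0.9  1.9] j [-0.476  0.151  1.702 -0.     1.285 -0.703]
[ 0.12465114 -0.48293292 -3.09188434] [ 0.01785463 -0.00559032 -0.00195159]
```

View pics/m3.png

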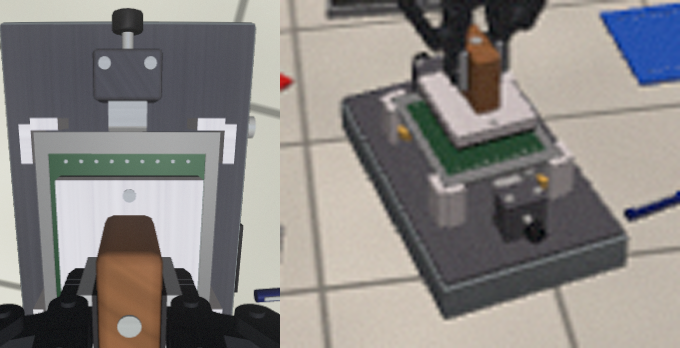

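The composite shows the pad over the plate, square with it and sideways centred: pad edge x 55–201 and plate 34–221 in the crop. The plate's far edge is at row 132 and the pad's at row 178. Next I check the lengthwise offset.

Run:
```python
from h import *
f=load('w3');s=manip.state();q=np.array(s['tool_rot']);R=Ro.from_quat(q[[1,2,3,0]])
A=pix2(f,[[184,132],[371,131]],.073);B=pix2(f,[[205,178],[351,178]],s['tool_pos'][2]-.0422+.014)
for P in(A,B):print((R.inv().apply(P-s['tool_pos'])*1000).round(1))
```

```text
[[ 60.3 -47.5  58.4]
 [ 60.7  48.8  58.5]]
[[ 41.3 -31.6  28.1]
 [ 41.2  33.5  28.2]]
```

servo_tool(moves=[[[1.2,0,2,0,0,0,10],[0,0,3,0,0,0,10],[0,0,3,0,0,0,10],[0,0,3,0,0,0,10],[0,0,2,0,0,0,10],[0,0,1,0,0,0,10],[0,0,0,0,0,0,10],[0,0,0,0,0,0,10]]])

```text
time: 10.55
tool_pos: [0.5875, -0.2186, 0.1165]
tool_rot: [0.0, 0.623, 0.783, 0.0]
contact_force: [-0.2, -0.4, -1.6]
gripper_width: 0.248
grasp_force: 59.5
```

servo_tool(moves=[[[0,0,1,0,0,0,10],[0,0,1,0,0,0,10],[0,0,1,0,0,0,10],[0,0,0,0,0,0,10]]])

```text
time: 11.05
tool_pos: [0.5875, -0.2186, 0.1135]
tool_rot: [0.0, 0.623, 0.783, 0.0]
contact_force: [-0.1, 0.4, -1.8]
gripper_width: 0.251
grasp_force: 59.6
```

servo_tool(moves=[[[0,0,1,0,0,0,10],[0,0,1,0,0,0,10],[0,0,1,0,0,0,10],[0,0,0,0,0,0,10]]])

```text
time: 11.55
tool_pos: [0.5879, -0.2189, 0.1111]
tool_rot: [0.001, 0.623, 0.783, 0.0]
contact_force: [-0.6, -0.5, 2.5]
gripper_width: 0.248
grasp_force: 60.3
```

servo_tool(moves=[[[0,0,1,0,0,0,10],[0,0,0.5,0,0,0,10],[0,0,0.5,0,0,0,10],[0,0,0,0,0,0,10]]])

```text
time: 12.05
tool_pos: [0.5879, -0.2188, 0.1089]
tool_rot: [0.001, 0.623, 0.783, 0.0]
contact_force: [0.6, -0.5, 4.8]
gripper_width: 0.247
grasp_force: 60.5
```

servo_tool(moves=[[[0,0,1,0,0,0,10],[0,0,0.5,0,0,0,10],[0,0,0.5,0,0,0,10],[0,0,0,0,0,0,10]]])

```text
time: 12.55
tool_pos: [0.588, -0.2189, 0.1076]
tool_rot: [0.001, 0.623, 0.783, 0.0]
contact_force: [-1.0, -0.8, 7.6]
gripper_width: 0.248
grasp_force: 61.1
```

Run:
```python
from h import *
print(manip.state()['contact_force'],manip.state()['ft_torque'])
f=grab('wrist','w4');g=grab('side','s4')
b=cv2.resize(g['image'][230:310,245:335],(396,352),interpolation=cv2.INTER_CUBIC)
cv2.imwrite('pics/m4.png',np.hstack([f['image'][:352,150:430],b]))
```

```text
[-0.98106028 -0.8430647   7.59447971] [-0.02836996  0.3045774  -0.055542  ]
```

View pics/m4.png

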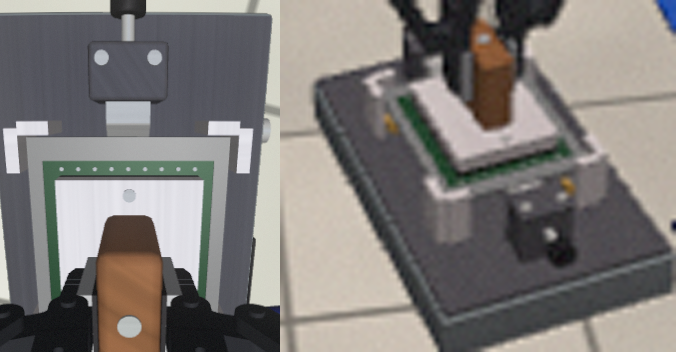

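The view shows the pad flat on the board, lined up and centred (pad 54–204, board 43–214 in the crop). The plate is level to the eye and between its guides. I carry on pressing.

servo_tool(moves=[[[0,0,0.5,0,0,0,10],[0,0,0.5,0,0,0,10],[0,0,0.5,0,0,0,10],[0,0,0,0,0,0,10]]])

```text
time: 13.15
tool_pos: [0.5875, -0.2185, 0.1045]
tool_rot: [-0.0, 0.623, 0.783, 0.0]
contact_force: [1.5, -0.1, 3.5]
gripper_width: 0.249
grasp_force: 60.3
```

Run:
```python
from h import *
print(manip.state()['contact_force'],manip.state()['ft_torque'],manip.state()['tool_rot'])
for n in('w3','w4'):
    f=load(n);cv2.imwrite('pics/x.png',f['image'])
```

```text
[ 1.46930016 -0.10076119  3.4657962 ] [-0.14071433 -0.30601597 -0.00351875] [-3.54667154e-06  6.22536923e-01  7.82590416e-01  1.41320763e-04]
```

servo_tool(moves=[[[0,0,0.5,0,0,0,10],[0,0,0.5,0,0,0,10],[0,0,0.5,0,0,0,10],[0,0,0.5,0,0,0,10],[0,0,0,0,0,0,10]]])

```text
time: 13.78
tool_pos: [0.5874, -0.2185, 0.1028]
tool_rot: [0.0, 0.623, 0.783, 0.0]
contact_force: [1.3, -0.8, 3.5]
gripper_width: 0.25
grasp_force: 60.4
```

servo_tool(moves=[[[0,0,0.5,0,0,0,10],[0,0,0.5,0,0,0,10],[0,0,0.5,0,0,0,10],[0,0,0,0,0,0,10]]])

```text
time: 14.28
tool_pos: [0.5869, -0.2183, 0.1007]
tool_rot: [-0.001, 0.623, 0.783, -0.0]
contact_force: [-0.2, 0.8, 2.9]
gripper_width: 0.251
grasp_force: 60.3
```

servo_tool(moves=[[[0,0,0.5,0,0,0,10],[0,0,0.5,0,0,0,10],[0,0,0,0,0,0,10]]])

```text
time: 14.65
tool_pos: [0.587, -0.2184, 0.1001]
tool_rot: [-0.001, 0.623, 0.783, -0.0]
contact_force: [-1.5, 1.1, 2.9]
gripper_width: 0.251
grasp_force: 60.4
```

servo_tool(moves=[[[0,0,0.5,0,0,0,10],[0,0,0.5,0,0,0,10],[0,0,0,0,0,0,10]]])

```text
time: 15.02
tool_pos: [0.5873, -0.2186, 0.0993]
tool_rot: [-0.0, 0.623, 0.783, -0.0]
contact_force: [-1.7, 0.2, 4.0]
gripper_width: 0.252
grasp_force: 60.5
```

servo_tool(moves=[[[0,0,0.5,0,0,0,10],[0,0,0.5,0,0,0,10],[0,0,0,0,0,0,10]]])

```text
time: 15.4
tool_pos: [0.5875, -0.2186, 0.0984]
tool_rot: [0.0, 0.623, 0.783, 0.0]
contact_force: [-0.8, -0.4, 3.6]
gripper_width: 0.249
grasp_force: 60.5
```

servo_tool(moves=[[[0,0,0.5,0,0,0,10],[0,0,0,0,0,0,10]]])

```text
time: 15.65
tool_pos: [0.5876, -0.2186, 0.0984]
tool_rot: [0.0, 0.623, 0.783, 0.0]
contact_force: [-1.9, 0.4, 5.6]
gripper_width: 0.251
grasp_force: 60.8
```

servo_tool(moves=[[[0,0,0.5,0,0,0,10],[0,0,0,0,0,0,10]]])

```text
time: 15.9
tool_pos: [0.5878, -0.2187, 0.0984]
tool_rot: [0.0, 0.623, 0.783, 0.0]
contact_force: [-2.5, 1.3, 8.4]
gripper_width: 0.251
grasp_force: 61.0
```

servo_tool(moves=[[[0,0,0.5,0,0,0,10],[0,0,0,0,0,0,10]]])

```text
time: 16.15
tool_pos: [0.5879, -0.2188, 0.0984]
tool_rot: [0.001, 0.623, 0.783, 0.0]
contact_force: [-3.5, 0.8, 9.6]
gripper_width: 0.249
grasp_force: 61.3
```

servo_tool(moves=[[[0,0,0.5,0,0,0,10],[0,0,0,0,0,0,10]]])

```text
time: 16.4
tool_pos: [0.5881, -0.2189, 0.0984]
tool_rot: [0.001, 0.623, 0.783, 0.0]
contact_force: [-3.3, 0.8, 10.1]
gripper_width: 0.252
grasp_force: 61.5
```

servo_tool(moves=[[[0,0,0.5,0,0,0,10],[0,0,0.5,0,0,0,10],[0,0,0,0,0,0,10]]])

```text
time: 16.77
tool_pos: [0.5884, -0.219, 0.0983]
tool_rot: [0.001, 0.622, 0.783, 0.0]
contact_force: [-5.1, 2.5, 14.3]
gripper_width: 0.249
grasp_force: 61.9
```

servo_tool(moves=[[[0,0,0.5,0,0,0,10],[0,0,0,0,0,0,10],[0,0,0,0,0,0,10]]])

```text
time: 17.15
tool_pos: [0.5886, -0.2191, 0.0983]
tool_rot: [0.001, 0.622, 0.783, 0.0]
contact_force: [-4.8, 1.4, 16.2]
gripper_width: 0.253
grasp_force: 62.1
```

servo_tool(moves=[[[0,0,0,0,0,0,10],[0,0,0,0,0,0,10],[0,0,0,0,0,0,10],[0,0,0,0,0,0,10]]])

```text
time: 17.65
tool_pos: [0.5886, -0.2191, 0.0983]
tool_rot: [0.001, 0.622, 0.783, 0.0]
contact_force: [-5.0, 2.9, 17.0]
gripper_width: 0.251
grasp_force: 62.1
```

servo_tool(moves=[[[0,0,-1,0,0,0,10],[0,0,-1,0,0,0,10],[0,0,-1,0,0,0,10],[0,0,-1,0,0,0,10],[0,0,-1,0,0,0,10],[0,0,-2,0,0,0,10],[0,0,-3,0,0,0,10],[0,0,-10,0,0,0,10],[0,0,-20,0,0,0,10],[0,0,-30,0,0,0,10],[0,0,-40,0,0,0,10],[0,0,-38,0,0,0,10]]])

```text
time: 19.15
tool_pos: [0.5875, -0.2186, 0.2457]
tool_rot: [0.001, 0.623, 0.783, 0.0]
contact_force: [1.0, 0.6, -2.6]
gripper_width: 0.253
grasp_force: 59.7
```

servo_tool(moves=[[[-20,-4,0,0,0,0,10],[-30,-7,0,0,0,0,10],[-20,-5,0,0,0,0,10],[-7.5,-2,0,0,0,0,10],[0,0,0,0,0,0,10],[0,0,0,0,0,0,10]]])

```text
time: 19.9
tool_pos: [0.5873, -0.2974, 0.2425]
tool_rot: [-0.0, 0.622, 0.783, 0.0]
contact_force: [-0.2, -0.0, -3.0]
gripper_width: 0.253
grasp_force: 59.7
```

Run:
```python
from h import *
s=manip.state();print(s['time'],s['tool_pos'],s['contact_force'])
f=grab('wrist','w5');g=grab('side','s5')
a=cv2.resize(f['image'][0:195,195:395],(400,390),interpolation=cv2.INTER_CUBIC)
b=cv2.resize(g['image'][230:310,250:332],(400,390),interpolation=cv2.INTER_CUBIC)
cv2.imwrite('pics/m5.png',np.hstack([a,b]))
```

```text
19.9 [ 0.58729968 -0.29740803  0.24252654] [-0.23798891 -0.03688294 -2.97923761]
```

View pics/m5.png

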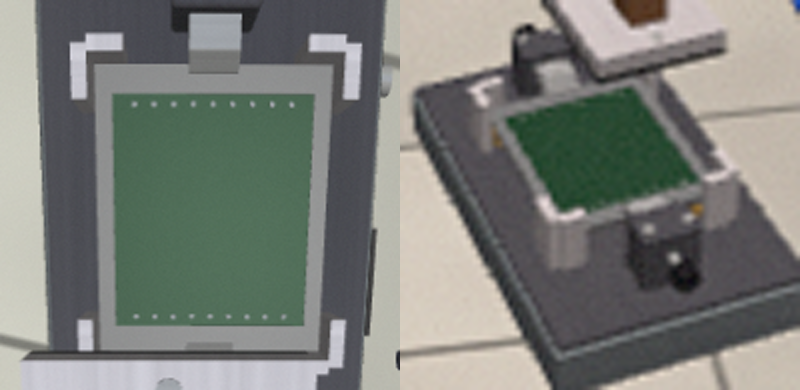

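The +y catch nose lies over the plate's far edge, at (215,55). At the -y end a nose shows at the near edge, about (210,347), and the side view looks level. I'll verify depth and tilt numerically from the board's green outline before and after.

Run:
```python
from h import *
from scipy.optimize import least_squares
def quad(f):
    im=f['image'].astype(int);m=((im[:,:,1]-np.maximum(im[:,:,0],im[:,:,2])>12)).astype(np.uint8)
    m[:,:195]=0;m[:,395:]=0;m[200:]=0;m=cv2.morphologyEx(m,cv2.MORPH_CLOSE,np.ones((5,5)))
    c=max(cv2.findContours(m,0,1)[0],key=cv2.contourArea)[:,0].astype(float)
    q=cv2.minAreaRect(c.astype(np.float32)); ctr=c.mean(0); L=[]
    lo,hi=c.min(0),c.max(0)
    for ax,v in((1,lo[1]),(0,hi[0]),(1,hi[1]),(0,lo[0])):
        o=1-ax; s=c[(abs(c[:,ax]-v)<9)&(c[:,o]>lo[o]+18)&(c[:,o]<hi[o]-18)]
        p=np.polyfit(s[:,o],s[:,ax],1); r=abs(np.polyval(p,s[:,o])-s[:,ax]);s=s[r<1.5];p=np.polyfit(s[:,o],s[:,ax],1)
        L.append((1,-p[0],p[1]) if ax==0 else (-p[0],1,p[1]))
    X=lambda a,b:np.linalg.solve([a[:2],b[:2]],[a[2],b[2]])
    return np.array([X(L[0],L[3]),X(L[0],L[1]),X(L[2],L[1]),X(L[2],L[3])])
def fit(f,q,wh,z=None):
    def model(p):
        w,h,zz,rx,ry=(p[3],p[4],z,0,0) if z else (*wh,p[3],p[4],p[5])
        B=np.array([[-w/2,h/2,0],[w/2,h/2,0],[w/2,-h/2,0],[-w/2,-h/2,0]])
        R=Ro.from_euler('ZYX',[p[2],ry,rx]); return (proj(f,R.apply(B)+[p[0],p[1],zz])-q).ravel()
    x0=[.5886,-.218,.23]+([.082,.094] if z else [.059,0,0]); r=least_squares(model,x0,x_scale=.01); return r.x,r.fun
a,b=load('w2'),load('w5');qa,qb=quad(a),quad(b);print(qa.round(1),qb.round(1))
xa,ra=fit(a,qa,None,.073);print(xa.round(4),abs(ra).max());xb,rb=fit(b,qb,xa[3:]);print(xb.round(4),abs(rb).max())
xc,rc=fit(a,qa,xa[3:]);print('ref free fit',xc.round(4))
```

```text
[[252.   39.2]
 [356.3  42.4]
 [347.8 161.5]
 [252.  159.5]] [[251.3  47. ]
 [351.1  47. ]
 [345.8 162. ]
 [253.4 162. ]]
[ 0.5881 -0.2176  0.2232  0.0809  0.093 ] 0.2620511113894679
[ 0.5887 -0.2181  0.2271  0.0592  0.0126 -0.0016] 0.12400065889070788
ref free fit [ 0.5883 -0.2178  0.2246  0.073   0.0223  0.0161]
```

The board sits with its top at 59.2 mm, which is what the catches give, and level within noise, so it is held. Now the pad goes back.

servo_tool(moves=[[[0,0,0,0,0,6,10],[0,0,0,0,0,6,10],[0,0,0,0,0,5,10],[0,0,0,0,0,0,10]]])

```text
time: 20.5
tool_pos: [0.5874, -0.2975, 0.243]
tool_rot: [0.0, 0.731, 0.683, 0.0]
contact_force: [0.2, -0.4, -3.4]
gripper_width: 0.252
grasp_force: 59.6
```

Run:
```python
from h import *
delta(.5495,.117,.245,-4)
```

```text
turn [ 0.01 -0.    0.1 ]
turn [ 0.000e+00  2.000e-02 -1.799e+02]
shift mm [411.  -66.   -2.1] j [-0.582  0.132  1.533  0.     1.477 -0.514]
```

servo_tool(moves=[[[21,-4,-2,0,0,0,10],[40,-7,0,0,0,0,10],[45,-7,0,0,0,0,10],[45,-7,0,0,0,0,10],[45,-7,0,0,0,0,10],[45,-7,0,0,0,0,10],[45,-7,0,0,0,0,10],[45,-7,0,0,0,0,10],[40,-7,0,0,0,0,10],[40,-6,0,0,0,0,10],[0,0,0,0,0,0,10],[0,0,0,0,0,0,10]]])

```text
time: 22.0
tool_pos: [0.5497, 0.1169, 0.245]
tool_rot: [0.0, 0.731, 0.683, -0.0]
contact_force: [-0.0, -0.5, -2.4]
gripper_width: 0.247
grasp_force: 59.5
```

servo_tool(moves=[[[0,0,20,0,0,0,10],[0,0,40,0,0,0,10],[0,0,40,0,0,0,10],[0,0,40,0,0,0,10],[0,0,30,0,0,0,10],[0,0,15,0,0,0,10],[0,0,5,0,0,0,10],[0,0,0,0,0,0,10],[0,0,0,0,0,0,10]]])

```text
time: 23.12
tool_pos: [0.5513, 0.1165, 0.0564]
tool_rot: [0.001, 0.731, 0.682, 0.001]
contact_force: [1.1, 0.5, -2.6]
gripper_width: 0.25
grasp_force: 59.5
```

servo_tool(moves=[[[0,0,3,0,0,0,10],[0,0,3,0,0,0,10],[0,0,1,0,0,0,10],[0,0,0,0,0,0,10],[0,0,0,0,0,0,10],[0,0,0,0,0,0,10]]])

```text
time: 23.88
tool_pos: [0.5502, 0.1165, 0.0479]
tool_rot: [0.0, 0.731, 0.682, 0.0]
contact_force: [-0.1, 0.2, -2.5]
gripper_width: 0.253
grasp_force: 59.5
```

servo_tool(moves=[[[0,0,1,0,0,0,10],[0,0,0.5,0,0,0,10],[0,0,0,0,0,0,10],[0,0,0,0,0,0,10]]])

```text
time: 24.38
tool_pos: [0.5502, 0.1165, 0.0463]
tool_rot: [0.0, 0.731, 0.682, 0.0]
contact_force: [-0.1, 0.6, -2.2]
gripper_width: 0.251
grasp_force: 59.7
```

Down another 0.5 mm until it bears, then open and rise.

servo_tool(moves=[[[0,0,0.5,0,0,0,10],[0,0,0,0,0,0,10],[0,0,0,0,0,0,10]]])

```text
time: 24.75
tool_pos: [0.5502, 0.1165, 0.0463]
tool_rot: [0.0, 0.731, 0.682, -0.0]
contact_force: [-2.3, -0.2, 2.6]
gripper_width: 0.25
grasp_force: 60.2
```

servo_tool(moves=[[[0,0,0,0,0,0,40],[0,0,0,0,0,0,60],[0,0,0,0,0,0,85],[0,0,0,0,0,0,85],[0,0,0,0,0,0,85],[0,0,0,0,0,0,85],[0,0,-10,0,0,0,85],[0,0,-30,0,0,0,85],[0,0,-40,0,0,0,85],[0,0,-60,0,0,0,85],[0,0,-60,0,0,0,85],[0,0,0,0,0,0,85]]])

```text
time: 26.25
tool_pos: [0.5535, 0.1168, 0.2543]
tool_rot: [0.004, 0.731, 0.682, 0.005]
contact_force: [-0.3, -0.8, -0.5]
gripper_width: 0.994
grasp_force: 0.0
```

Run:
```python
from h import *
f=grab('wrist','w6');g=grab('top','t6')
print(manip.state()['tool_pos'],manip.state()['contact_force'])
cv2.imwrite('pics/m6.png',np.hstack([f['image'][60:300,180:380],cv2.resize(g['image'][120:290,80:430],(494,240))]))
```

```text
[0.55050792 0.11654356 0.24729385] [-0.77277226 -0.59146042 -0.04606948]
```

View pics/m6.png

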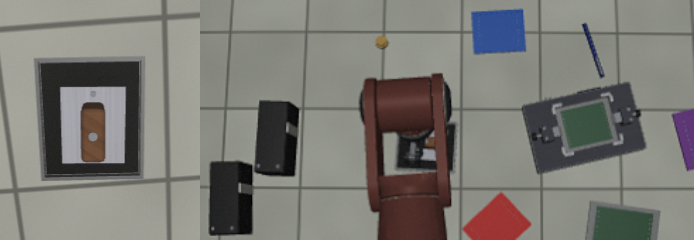

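The pad stands flat in the middle of its tray, with the foot at (60–125, 87–163) in the left half. The batteries, pen and cap are where they were, and the board is still down in the nest.

```bash
python3 -c "
from plant import manip
print(manip.job_done())"
```

```text
the job is handed in; nothing more can be done
None
```

The board is pressed down on its stops and held level under both catches, the pad is back in its tray, the bystanders are unmoved, and the job is handed in; no verdict was returned.

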